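Unhook a biscuit stamp from its keyhole rack

ROBOT

A 6-joint arm with a two-finger parallel gripper is mounted at the origin on a cart in front of the work surface, level with it; the furniture and walls round the work are solid. World frame = base frame: x ahead of the robot, y to its left, z up, the work surface at z = 0. Lengths are in m, angles in rad, forces in N, time in s.
With the tool pointing down it reaches from about 0.25 to 0.85 m from the base axis. Payload 12.5 kg.
Tool frame: the origin (TCP) lies between the finger pads; the fingertips stand tcp_to_tips ahead of it and the grasp point (between the pads) lies 3 mm ahead of it (tcp_to_tips is the distance from the TCP to the fingertips, in m); y points along the fingers, z is the direction in which the jaws open and shut, and the axes are right-handed (so a half turn about y gives the same grasp; the last joint's range is limited). The gripper opens to 93 mm and grips with 3 to 60 N. Pads are 15 mm wide; open, the fingers measure 128 mm over their backs; the gripper's body (75 mm by 188 mm) begins 65 mm behind the grasp point.
Start: joints at [-1.333, 0.351, 1.652, -0, 1.139, -0.085], TCP at [0.174, -0.522, 0.241] pointing down, gripper open.
Joint ranges: [-2.75, 2.75], [-0.79, 2.1], [0.01, 2.65], [-1.57, 4.71], [0.07, 3.14], [-2.87, 2.87]. Speed limits (rad/s): [2.22, 2.22, 2.79, 3.14, 3.14, 3.14].

INTERFACE

Orientations are given as [roll, pitch, yaw] about the fixed x, y, z axes, in that order (R = Rz(yaw) Ry(pitch) Rx(roll)).
In Python, from workcell import * gives the robot as it stands.
- The arm moves only by the tool play_rows, never from a script. Its argument "commands" is a list of rows, each an object with "travel": the shift along the tool's x, y, z in mm, a list of three; "angular": the turn, a rotation vector about the tool's x, y, z in degrees, a list of three; "hand": the opening, from -1 (shut) to 1 (fully open). In form: [{"travel": [tx, ty, tz], "angular": [ax, ay, az], "hand": hand}, ...]. A call has 1 to 5 rows; each row shifts and turns the pose as measured when the row begins, along the tool's axes as they then stand; what a row does not reach is not made up. A row lasts 1/8 s, in which the tool goes at most 62.5 mm and 10.7 degrees, less where a joint would pass 70% of its speed; a pose out of reach is approached as far as the arm can. A call is refused whole if a number of a shift passes 62.5 or a number of a turn 10.7, either way. A call with a gripper value outside its range is refused whole. The fingers move at their own pace and stop on an object; "newtons" is the grip in N (left out, the last holds). Time passes only in rows, so rows that do not move let the fingers close. It gives the time, the measured TCP pose, the force and the opening at its end, in the units of the state.
- get_obs(): the state, without advancing time (a new reading comes with each control period).
- grab_frame(name): name is "scene" or "top"; returns a dict with "pixels" (400x640x3 uint8, red, green, blue), "z_map" (400x640 float32, m along the optical axis (not along the pixel's ray), 0 where there is no reading), "camera_matrix" (3x3 intrinsics, pixels), "rvec" (rotation vector, rad) and "tvec" (3), from world to camera coordinates, as OpenCV has them. Camera axes: x right, y down, z forward; pixel columns grow to the right and rows downward; lengths in m; the calibration is good to about 2 mm. A picture is of the moment at which its call begins.
- finish_job(): hands the job in, once; it reports no verdict.
Trained networks look in the newest picture that a camera, given by its name, has taken for a name from the list of things; names that differ only in an ending like _2 or _b are one class to them, and where a whole thing is asked for, a point or a joint stands for the part that bears it (a point fixed in the world has none). Each returns a list of dicts, best first, with "score" (0 to 1); they miss things now and then, are a little off and sometimes report something else, mostly with a low value. They report only what shows in the picture. A call takes as long as a camera call. They do not tell look-alikes from the thing itself.
- outline_of(camera, label): "pixels" (400x640 bool, what is visible of it) and "box" ([left, top, right, bottom] in pixels, round what is visible of it).
The state is a dict: "time": time; "joint_pos": joint angles; "qd": joint speeds; "effort": joint torques, N m; "eef_pos": TCP position; "orientation": TCP orientation; "wrist_force": force on the tool from outside, world axes, zero at the start; "torque": the same for the moment, N m; "width": finger opening in m.
Only numpy, scipy, OpenCV 4.12 (cv2) and the standard library are available. Lean on these libraries where they do the work, as an engineer would, in place of code of your own. Each camera call takes 0.05 s, during which the arm holds its last target.

TASK

Two biscuit stamps hang in the keyhole slots of the white metal rack. Slide the one with the blue grip along its slot to the wide end, lift it out there, and set it down - do not drop it - upright on its foot on the wooden chopping board, the whole foot on the board. Leave the red one hanging where it is.

Things in the scene. Friction and masses are not known exactly. Their poses are not given: they have to be found in the camera images.
- blue_stamp_grip (a point): Biscuit stamp, blue grip, 95 mm tall, 0.14-0.28 kg. From below: wooden foot 44 mm wide, 16 high; neck 10 wide, 22 long; steel collar 36 wide, 5 high; blue cylinder grip 26 wide, 52 high. This point: on its axis (z up), mid-grip, 68 above the foot's underside, 25 above the collar. Starts hung by the collar in the narrow end of either slot, this point 30 above the rack's plate, with 16 mm play upward before the foot meets the plate.
- red_stamp_grip (a point): Biscuit stamp, red grip, 95 mm tall, 0.2 kg. From below: wooden foot 44 mm wide, 16 high; neck 10 wide, 22 long; steel collar 36 wide, 5 high; red cylinder grip 26 wide, 52 high. This point: on its axis (z up), mid-grip, 68 above the foot's underside, 25 above the collar. Hangs in the other slot; stays there.
- rack: White metal rack, fixed, 150 x 180 mm. Origin at its underside, z up, x away from the robot (within 15 deg). Level plate 6 mm thick, top 100 above the origin. Two keyhole slots along x at y = +45 and -45: narrow part 22 wide with its rear end centred at x = +35 (stamps hang at 28 to 33), round wide end 64 across centred at x = -30; the foot passes up through it; it does not carry the stamp.
- board: Wooden chopping board lying flat on the cold hob, fixed, 200 mm (its x) by 300 mm (its y, which runs roughly fore and aft). Origin in the middle of its underside, z up; upper face 21 mm above the origin. Nothing stands on it.
There are look-alikes about, which are no part of the job. Leave any turquoise look-alike of the part that bears blue_stamp_grip alone.

How it is judged:
On the way, in this order (a step that is already met when the one before it is completed fails the run):
1. the blue-gripped stamp has been slid along its slot into the wide end (x of blue_stamp_grip in the frame of rack below -0.015 m and z of blue_stamp_grip in the frame of rack below 0.178 m), for 0.1 s.
2. it has been lifted up out of the rack (z of blue_stamp_grip in the frame of rack above 0.18 m), for 0.1 s.
At the end, for the whole second after the job is handed in: the blue-gripped stamp stands upright (within 8 degrees) and at rest on its foot on the chopping board, its axis at least 15 mm inside every edge of the board, and the red-gripped stamp still hangs in the narrow part of its slot (x of blue_stamp_grip in the frame of board between -0.085 and 0.085 m and y of blue_stamp_grip in the frame of board between -0.135 and 0.135 m and z of blue_stamp_grip in the frame of board between 0.081 and 0.096 m and angle between blue_stamp_grip's own z axis and vertical below 0.15 rad and linear speed of blue_stamp below 0.02 m/s and x of red_stamp_grip in the frame of rack above 0.01 m and z of red_stamp_grip in the frame of rack above 0.12 m); the robot touches nothing.
It fails at once if the blue-gripped stamp is dropped (falls more than about 2 cm) (linear speed of blue_stamp above 0.6 m/s and contact force between the fingers and blue_stamp below 0.2 N).
It fails at once if the red-gripped stamp is displaced by more than 2 cm (distance of red_stamp_grip from where it was at the start of the episode above 0.02 m).
It also fails if it takes over 38 s, if anything falls off the work surface, if the arm or the gripper's body presses on something with over 40 N, if the wrist force passes 120 N, or if a joint passes its speed limit or range.

## Working session

There is one attempt and no reset: what is moved stays moved. The work goes in short steps, Python scripts to look and compute and a tool call to move; the robot and the scene stay as the last step left them, time stands still between calls to the robot, and variables do not carry over. Pictures are saved under pics/ and viewed, and the job is handed in when it is done.

Besides the shell and the picture viewer there is one more tool, called after "Call:" by a JSON object that holds its "name" and its "arguments", one argument or row to a line. play_rows: Moves the arm, as the interface text tells. Its arguments: {"type":"object","properties":{"commands":{"type":"array"},"newtons":{"type":"number"}},"required":["commands"]}

```bash
mkdir -p pics; ls; cat > h.py <<'E'
from workcell import *
import numpy as np, cv2
def shot(n):
    f=grab_frame(n); R=cv2.Rodrigues(np.array(f["rvec"],float))[0]; f["R"]=R; return f
def pts(f,mask):
    v,u=np.nonzero(mask&(f["z_map"]>0)); z=f["z_map"][v,u]; K=np.array(f["camera_matrix"])
    c=np.stack([(u-K[0,2])/K[0,0]*z,(v-K[1,2])/K[1,1]*z,z],1)
    return (c-np.array(f["tvec"]).ravel())@f["R"], u,v
def save(name,f,crop=None,s=1):
    im=f["pixels"][:,:,::-1]
    if crop: im=im[crop[1]:crop[3],crop[0]:crop[2]]
    cv2.imwrite("pics/"+name,cv2.resize(im,None,fx=s,fy=s,interpolation=cv2.INTER_CUBIC))
E
python3 - <<'E'
from h import *
print(get_obs())
for n in("scene","top"):
    f=shot(n); save(n+"1.png",f,s=1.25)
    np.savez("f_"+n,**{k:np.array(v) for k,v in f.items()})
    for l in("blue_stamp_grip","red_stamp_grip","rack","board"):
        for d in outline_of(n,l):
            p,_,_=pts(f,d["pixels"]); 
            print(n,l,round(d["score"],2),d["box"],np.median(p,0).round(3) if len(p) else None,p.max(0).round(3) if len(p) else None)
E
```

```text
pics
{'time': 0.0, 'joint_pos': array([-1.33261635e+00,  3.51268320e-01,  1.65237433e+00, -1.60571947e-05,
        1.13909071e+00, -8.45835661e-02]), 'qd': array([ 0.00025423,  0.00010113, -0.0006481 ,  0.00205537, -0.00061024,
        0.00095461]), 'effort': array([ 1.04661529e-03, -4.97333264e+01, -2.85254520e+01,  6.99564465e-02,
        2.56869063e-02, -9.32784678e-05]), 'eef_pos': array([ 0.17441322, -0.52130209,  0.24010275]), 'orientation': array([-1.57193419e+00,  8.18459072e-05, -2.81882243e+00]), 'wrist_force': array([1.22498495, 0.07178057, 0.00845182]), 'torque': array([0.05370599, 0.00063522, 0.01064181]), 'width': 0.09324185412311677}
scene blue_stamp_grip 0.8 [247.0, 189.8, 264.0, 215.5] [ 0.505 -0.127  0.128] [ 0.549 -0.03   0.158]
scene blue_stamp_grip 0.77 [400.0, 212.1, 417.0, 246.3] [ 0.759 -0.358  0.043] [ 0.783 -0.332  0.096]
scene blue_stamp_grip 0.74 [359.3, 189.7, 381.4, 223.4] [ 0.741 -0.251  0.042] [ 0.809 -0.192  0.096]
scene red_stamp_grip 0.68 [232.7, 164.9, 253.5, 190.0] [ 0.524 -0.038  0.127] [0.626 0.158 0.158]
scene rack 0.66 [187.3, 170.3, 282.6, 269.2] [ 0.476 -0.135  0.096] [0.576 0.036 0.105]
scene board 0.79 [259.6, 236.3, 416.6, 391.1] [ 0.508 -0.378  0.02 ] [ 0.69  -0.239  0.025]
top blue_stamp_grip 0.73 [263.4, 232.8, 277.2, 257.4] [ 0.504 -0.123  0.148] [ 0.532 -0.105  0.16 ]
top blue_stamp_grip 0.69 [380.4, 148.9, 398.2, 169.5] [ 0.757 -0.35   0.041] [ 0.782 -0.331  0.096]
top blue_stamp_grip 0.69 [334.1, 149.6, 354.0, 170.8] [ 0.739 -0.246  0.043] [ 0.778 -0.223  0.097]
top red_stamp_grip 0.58 [222.0, 218.6, 238.8, 237.6] [ 0.522 -0.035  0.137] [ 0.545 -0.014  0.161]
top rack 0.77 [192.4, 206.8, 298.1, 302.5] [ 0.488 -0.067  0.099] [0.592 0.036 0.106]
top board 0.96 [341.5, 193.0, 427.0, 325.2] [ 0.523 -0.367  0.02 ] [ 0.691 -0.248  0.028]
```

View pics/scene1.png

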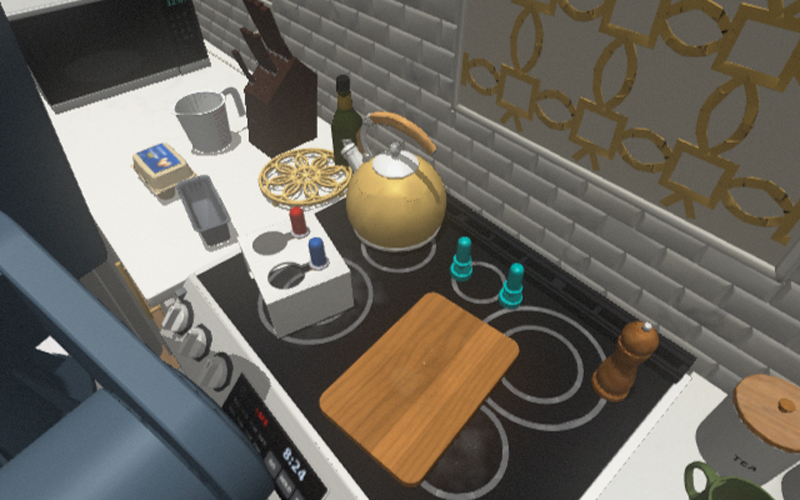

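View pics/top1.png

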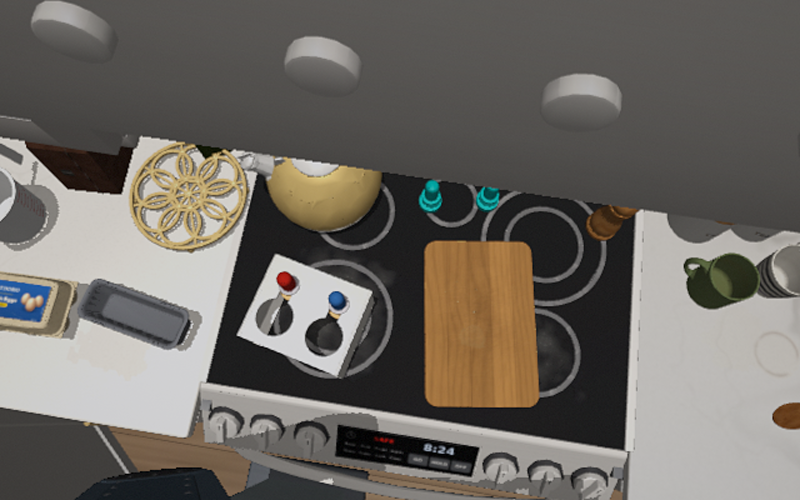

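The look-alikes, in scene pixels of the 640-wide frame, are the blue grip in the rack (255,202), the red grip (238,176) and two turquoise ones on the hob (370,206) and (409,229). I choose the blue one in the rack. Next: a close crop, then precise measurements.

```bash
cat > m.py <<'E'
from h import *
from scipy.optimize import least_squares
def rackpose(fs):
    out=[]
    for n in fs:
        f=fs[n]; p,u,v=pts(f,np.ones((400,640),bool))
        m=(abs(p[:,2]-.1)<.005)&(p[:,0]>.35)&(p[:,0]<.65)&(p[:,1]>-.25)&(p[:,1]<.1)
        q=p[m]; 
        r=cv2.minAreaRect((q[:,:2]*1000).astype(np.float32)); out.append((n,len(q),np.round(q[:,2].mean(),4),r))
    return out
E
python3 - <<'E'
from m import *
fs={}
for n in("scene","top"):
    z=np.load(f"f_{n}.npz"); fs[n]={k:z[k] for k in z.files}
save("crop_s.png",fs["scene"],(180,150,310,280),4.5); save("crop_t.png",fs["top"],(185,190,305,305),5)
for o in rackpose(fs): print(o)
for n,f in fs.items():
    p,u,v=pts(f,np.ones((400,640),bool)); c=f["pixels"][v,u].astype(int)
    for nm,m in (("blue",(c[:,2]>c[:,0]+40)&(c[:,2]>c[:,1]+30)),("red",(c[:,0]>c[:,1]+70)&(c[:,0]>c[:,2]+70))):
        m=m&(p[:,2]>.106)&(p[:,2]<.17)&(abs(p[:,0]-.5)<.1)&(abs(p[:,1]+.08)<.1)
        q=p[m]; t=q[q[:,2]>.15]
        r=least_squares(lambda s:np.hypot(q[:,0]-s[0],q[:,1]-s[1])-.013 if 0 else np.where(q[:,2]>.154,np.maximum(np.hypot(q[:,0]-s[0],q[:,1]-s[1])-.013,0),np.hypot(q[:,0]-s[0],q[:,1]-s[1])-.013),q[:,:2].mean(0),loss="soft_l1",f_scale=.002)
        print(n,nm,len(q),q.min(0).round(3),q.max(0).round(3),"axis",r.x.round(4),"top mean",t.mean(0).round(4))
    # obstacles
    m=(p[:,2]>.12)&(p[:,0]>.2)&(p[:,0]<.8)&(abs(p[:,1]+.2)<.35)
    g=p[m]; 
    for x0 in np.arange(.2,.8,.05):
        print(round(x0,2),[ (round(g[k,2].max(),2) if (k:=((g[:,0]>=x0)&(g[:,0]<x0+.05)&(g[:,1]>=y0)&(g[:,1]<y0+.05))).sum()>3 else 0) for y0 in np.arange(-.55,.15,.05)])
    d=[q for q in [p]] 
    m=(abs(p[:,2]-.021)<.004)&(p[:,0]>.3)&(p[:,0]<.75)&(p[:,1]>-.5)&(p[:,1]<-.2)&(c[:,0]>c[:,2]+30)
    print("board",n,cv2.minAreaRect((p[m][:,:2]*1000).astype(np.float32)),p[m][:,2].mean())
E
```

```text
('scene', 2621, np.float64(0.0994), ((486.19476318359375, -65.38687133789062), (185.1600799560547, 150.664306640625), 77.35467529296875))
('top', 4151, np.float64(0.0998), ((485.8341979980469, -66.74310302734375), (182.03485107421875, 150.38421630859375), 77.31668853759766))
scene blue 70 [ 0.498 -0.131  0.149] [ 0.519 -0.109  0.158] axis [ 0.5124 -0.118 ] top mean [ 0.5081 -0.1212  0.1552]
scene red 53 [ 0.516 -0.041  0.151] [ 0.538 -0.023  0.158] axis [ 0.5301 -0.0277] top mean [ 0.5262 -0.0321  0.1552]
0.2 [np.float64(0.55), np.float64(0.57), np.float64(0.58), 0, 0, 0, 0, 0, np.float64(0.55), np.float64(0.49), np.float64(0.35), np.float64(0.2), 0, 0]
0.25 [0, 0, 0, 0, 0, 0, 0, 0, np.float64(0.59), np.float64(0.51), 0, 0, 0, 0]
0.3 [0, 0, 0, 0, 0, 0, 0, 0, 0, 0, 0, 0, 0, 0]
0.35 [0, 0, 0, 0, 0, 0, 0, 0, 0, 0, 0, 0, 0, 0]
0.4 [0, 0, 0, 0, 0, 0, 0, 0, 0, 0, 0, 0, 0, 0]
0.45 [0, 0, 0, 0, 0, 0, 0, 0, np.float64(0.15), 0, 0, 0, 0, 0]
0.5 [0, 0, 0, 0, 0, 0, 0, 0, np.float64(0.16), 0, np.float64(0.16), 0, 0, 0]
0.55 [0, 0, 0, 0, 0, 0, 0, 0, 0, 0, 0, 0, 0, 0]
0.6 [0, 0, 0, 0, 0, 0, 0, 0, 0
[... 1236 characters left out ...]
0, 0, 0, 0, 0, 0, 0, 0, np.float64(0.16), 0, 0, 0, 0, 0]
0.5 [0, 0, 0, 0, 0, 0, 0, 0, np.float64(0.16), 0, np.float64(0.16), 0, 0, 0]
0.55 [0, 0, 0, 0, 0, 0, 0, 0, 0, 0, 0, 0, np.float64(0.58), np.float64(0.58)]
0.6 [0, 0, 0, 0, 0, 0, 0, 0, 0, 0, 0, 0, 0, 0]
0.65 [0, 0, 0, 0, 0, 0, 0, 0, 0, np.float64(0.15), np.float64(0.15), np.float64(0.14), 0, 0]
0.7 [0, 0, 0, 0, 0, 0, 0, 0, np.float64(0.14), np.float64(0.17), np.float64(0.17), np.float64(0.16), np.float64(0.17), 0]
0.75 [0, 0, 0, 0, 0, 0, 0, 0, 0, 0, 0, 0, 0, 0]
0.8 [0, 0, 0, 0, 0, 0, 0, 0, 0, 0, 0, 0, 0, 0]
board top ((531.9381713867188, -366.548095703125), (300.02545166015625, 199.3784637451172), 8.314979553222656) 0.020419464188980933
```

View pics/crop_s.png

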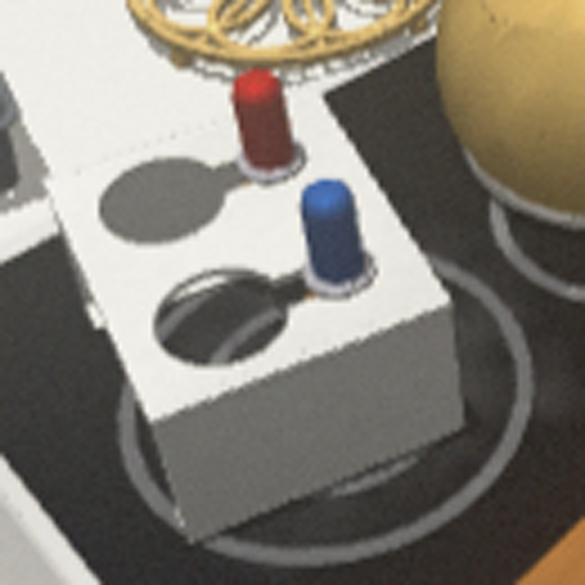

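View pics/crop_t.png

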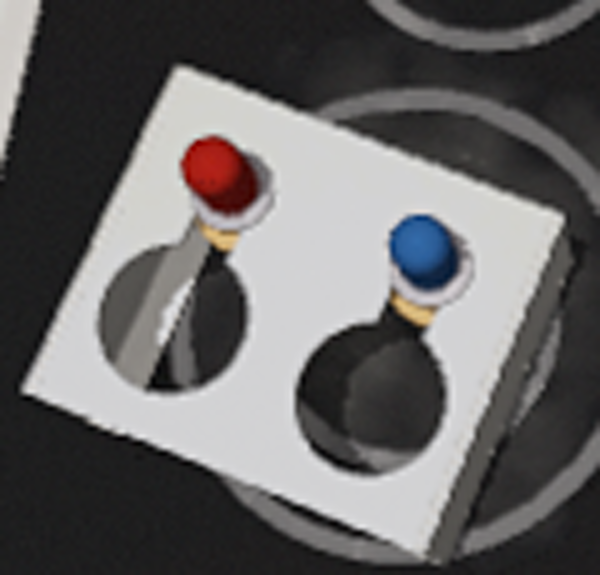

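Blue grip confirmed in the crop: the top crop shows it at (425,255), over the slot without the bright strip. The measurements match the geometry given: rack yaw is about -12.6°, the stamp sits at rack (0.034, -0.045) and the grip top is at 0.157. Now I'll work out the reach.

```bash
cat >> h.py <<'E'
from scipy.spatial.transform import Rotation as Ro
RO=np.array([.4885,-.068]); RY=np.deg2rad(-12.65)
def rk(x,y):
    c,s=np.cos(RY),np.sin(RY); return RO+[c*x-s*y,s*x+c*y]
def inr(p):
    c,s=np.cos(RY),np.sin(RY); d=np.array(p[:2])-RO; return [c*d[0]+s*d[1],-s*d[0]+c*d[1]]
def go(tgt,yawdeg=167.35):
    """tgt = grasp point world (3 mm ahead of TCP); prints move in tool axes mm, deg"""
    o=get_obs(); R=Ro.from_euler('xyz',o["orientation"]); G=Ro.from_euler('xyz',[-np.pi/2,0,np.deg2rad(yawdeg)])
    t=np.array(tgt)+[0,0,.003]
    print("t",o["time"],"tcp",np.round(o["eef_pos"],4),"rpy",np.degrees(o["orientation"]).round(1),"w",round(o["width"],4),"F",np.round(o["wrist_force"],1))
    print("  tool mm",(R.inv().apply(t-o["eef_pos"])*1000).round(1),"deg",np.degrees((R.inv()*G).as_rotvec()).round(1),"grasp in rack",np.round(inr(o["eef_pos"]),4))
E
python3 - <<'E'
from h import *
import workcell; print([k for k in dir(workcell) if 'tip' in k.lower()], getattr(workcell,'tcp_to_tips',None))
print(rk(.033,-.045),rk(-.03,-.045))
go([.51,-.1195,.24])
E
```

```text
['tcp_to_tips'] 0.022
[ 0.51084419 -0.1191345 ] [ 0.44937345 -0.10533783]
t 0.5 tcp [ 0.1745 -0.5216  0.2406] rpy [ -90.    -0.  -161.5] w 0.0935 F [-1.2  0.4  1.3]
  tool mm [-445.7   -2.4 -274.9] deg [ 0.  31.1  0. ] grasp in rack [-0.2071 -0.5113]
```

Call:
{"name": "play_rows", "arguments": {
  "commands": [
    {"travel": [-50, 0, -31], "angular": [0, 6, 0], "hand": 0.4},
    {"travel": [-50, 0, -31], "angular": [0, 6, 0], "hand": 0.4},
    {"travel": [-50, 0, -31], "angular": [0, 6, 0], "hand": 0.4},
    {"travel": [-50, 0, -25], "angular": [0, 6, 0], "hand": 0.4},
    {"travel": [-50, 0, -20], "angular": [0, 6, 0], "hand": 0.4}
  ],
  "newtons": 25
}}

```text
time: 1.12
eef_pos: [0.4064, -0.3566, 0.2412]
orientation: [-1.569, 0.001, 2.919]
wrist_force: [-0.9, -0.4, 0.4]
width: 0.0651
```

```bash
python3 -c "
from h import *
go([.51,-.1195,.24])"
```

```text
t 1.125 tcp [ 0.4064 -0.3566  0.2412] rpy [-8.990e+01  1.000e-01  1.672e+02] w 0.0651 F [-0.9 -0.4  0.4]
  tool mm [ -48.7   -2.1 -254.1] deg [-0.1 -0.1 -0.1] grasp in rack [-0.0169 -0.2995]
```

Call:
{"name": "play_rows", "arguments": {
  "commands": [
    {"travel": [-10, 0, -55], "angular": [0, 0, 0], "hand": 0.4},
    {"travel": [-10, 0, -55], "angular": [0, 0, 0], "hand": 0.4},
    {"travel": [-10, 0, -55], "angular": [0, 0, 0], "hand": 0.4},
    {"travel": [-10, 0, -55], "angular": [0, 0, 0], "hand": 0.4},
    {"travel": [-8, 0, -32], "angular": [0, 0, 0], "hand": 0.4}
  ]
}}

```text
time: 1.75
eef_pos: [0.514, -0.1138, 0.2409]
orientation: [-1.569, 0.003, 2.918]
wrist_force: [-0.2, 0.1, 0.4]
width: 0.0647
```

```bash
python3 -c "
from h import *
go([.51,-.1195,.24])
f=shot('scene');save('s2.png',f,s=1.25);f=shot('top');save('t2.png',f,s=1.25)"
```

```text
t 1.75 tcp [ 0.514  -0.1138  0.2409] rpy [-89.9   0.2 167.2] w 0.0647 F [-0.2  0.1  0.4]
  tool mm [ 2.6 -2.1  6.4] deg [-0.1 -0.1 -0.2] grasp in rack [ 0.0349 -0.0391]
```

View pics/s2.png

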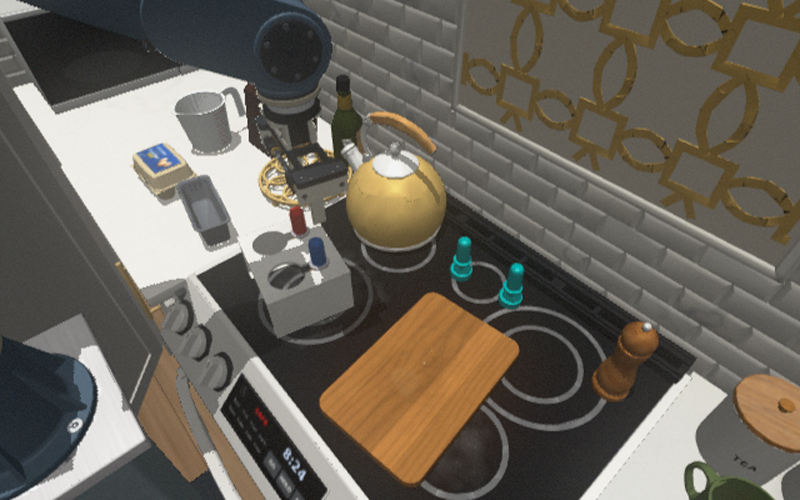

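The gripper is above the rack, with the fingers near (310,200) and the blue grip at (317,252). Next I correct the offset and descend partway.

Call:
{"name": "play_rows", "arguments": {
  "commands": [
    {"travel": [2, 0, 6], "angular": [0, 0, 0], "hand": 0.4},
    {"travel": [0, 25, 0], "angular": [0, 0, 0], "hand": 0.4},
    {"travel": [0, 20, 0], "angular": [0, 0, 0], "hand": 0.4},
    {"travel": [0, 0, 0], "angular": [0, 0, 0], "hand": 0.4}
  ]
}}

```text
time: 2.35
eef_pos: [0.5094, -0.1237, 0.1951]
orientation: [-1.568, 0.004, 2.917]
wrist_force: [-0.3, 0.4, 0.7]
width: 0.065
```

```bash
python3 -c "
from h import *
go([.5108,-.1192,.133])
f=shot('scene');save('s3.png',f,(170,110,310,260),4);f=shot('top');save('t3.png',f,(185,150,325,300),4)"
```

```text
t 2.35 tcp [ 0.5094 -0.1237  0.1951] rpy [-89.9   0.2 167.1] w 0.065 F [-0.3  0.4  0.7]
  tool mm [-0.2 59.1 -4.9] deg [-0.1 -0.2 -0.2] grasp in rack [ 0.0326 -0.0498]
```

View pics/s3.png

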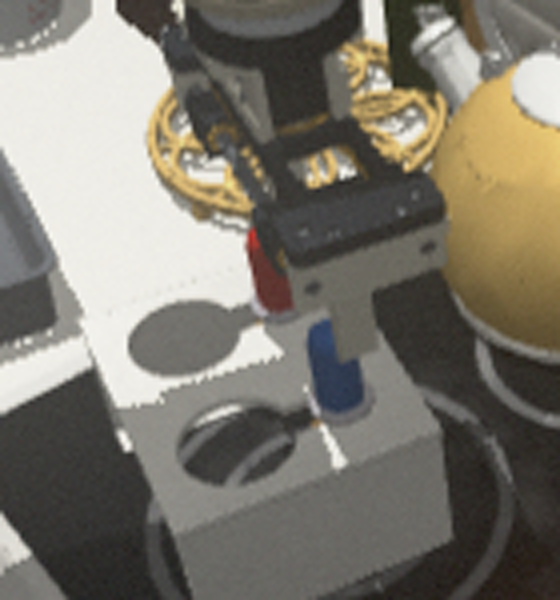

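View pics/t3.png

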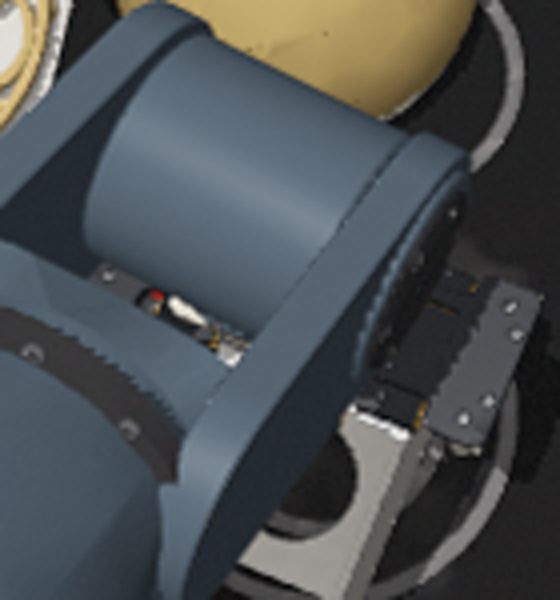

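The crop shows the fingers straddling the blue grip in y (right finger at (355,330), grip at (335,370)), clear of the red one. I correct by 5 mm and go down.

Call:
{"name": "play_rows", "arguments": {
  "commands": [
    {"travel": [0, 15, -4.5], "angular": [0, 0, 0], "hand": 0.4},
    {"travel": [0, 20, 0], "angular": [0, 0, 0], "hand": 0.4},
    {"travel": [0, 15, 0], "angular": [0, 0, 0], "hand": 0.4},
    {"travel": [0, 0, 0], "angular": [0, 0, 0], "hand": 0.4}
  ]
}}

```text
time: 2.95
eef_pos: [0.5122, -0.1197, 0.1454]
orientation: [-1.568, 0.009, 2.916]
wrist_force: [-0.3, -0.2, -0.3]
width: 0.065
```

```bash
python3 -c "
from h import *
go([.5108,-.1192,.133])
f=shot('scene');save('s4.png',f,(170,110,310,260),4)"
```

```text
t 2.95 tcp [ 0.5122 -0.1197  0.1454] rpy [-89.8   0.5 167.1] w 0.065 F [-0.3 -0.2 -0.3]
  tool mm [ 1.5  9.3 -0.2] deg [-0.2 -0.3 -0.5] grasp in rack [ 0.0344 -0.0453]
```

View pics/s4.png

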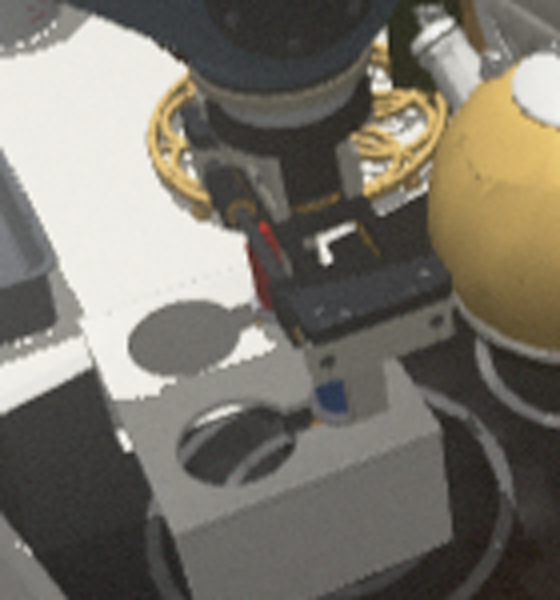

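Aligned, with the blue grip at (330,400) between the fingers. I go the last 9 mm down, correct the small tilt and close.

Call:
{"name": "play_rows", "arguments": {
  "commands": [
    {"travel": [1, 8, 0], "angular": [-0.2, -0.3, -0.5], "hand": 0.4},
    {"travel": [0, 0, 0], "angular": [0, 0, 0], "hand": 0.4},
    {"travel": [0, 0, 0], "angular": [0, 0, 0], "hand": -1},
    {"travel": [0, 0, 0], "angular": [0, 0, 0], "hand": -1},
    {"travel": [0, 0, 0], "angular": [0, 0, 0], "hand": -1}
  ]
}}

```text
time: 3.62
eef_pos: [0.5124, -0.1199, 0.139]
orientation: [-1.571, 0.003, 2.922]
wrist_force: [0.4, -0.1, 0.8]
width: 0.0396
```

Call:
{"name": "play_rows", "arguments": {
  "commands": [
    {"travel": [0, 0, 0], "angular": [0, 0, 0], "hand": -1},
    {"travel": [0, 0, 0], "angular": [0, 0, 0], "hand": -1}
  ]
}}

```text
time: 3.88
eef_pos: [0.5124, -0.1199, 0.1391]
orientation: [-1.571, 0.004, 2.922]
wrist_force: [0.5, 0.1, -0.5]
width: 0.0254
```

```bash
python3 -c "
from h import *
go([*rk(-.03,-.045),.136])"
```

```text
t 3.875 tcp [ 0.5124 -0.1199  0.1391] rpy [-90.    0.2 167.4] w 0.0254 F [ 0.5  0.1 -0.5]
  tool mm [64.7 -0.1 -0.4] deg [ 0.   0.1 -0.2] grasp in rack [ 0.0347 -0.0454]
```

Gripped, with the width at 25.4 mm against a 26 mm grip. I lift about 3 mm so the collar clears the plate, then slide along tool x.

Call:
{"name": "play_rows", "arguments": {
  "commands": [
    {"travel": [0, -3, 0], "angular": [0, 0, 0], "hand": -1},
    {"travel": [10, 0, 0], "angular": [0, 0, 0], "hand": -1},
    {"travel": [14, 0, 0], "angular": [0, 0, 0], "hand": -1},
    {"travel": [14, 0, 0], "angular": [0, 0, 0], "hand": -1},
    {"travel": [8, 0, 0], "angular": [0, 0, 0], "hand": -1}
  ]
}}

```text
time: 4.5
eef_pos: [0.4635, -0.1088, 0.1415]
orientation: [-1.571, 0.002, 2.922]
wrist_force: [-0.2, 0.0, -1.6]
width: 0.0254
```

```bash
python3 -c "
from h import *
go([*rk(-.03,-.045),.139])"
```

```text
t 4.5 tcp [ 0.4635 -0.1088  0.1415] rpy [-9.000e+01  1.000e-01  1.674e+02] w 0.0254 F [-0.2  0.  -1.6]
  tool mm [14.5 -0.5 -0.3] deg [ 0.   0.1 -0.1] grasp in rack [-0.0155 -0.0453]
```

Call:
{"name": "play_rows", "arguments": {
  "commands": [
    {"travel": [8, 0, 0], "angular": [0, 0, 0], "hand": -1},
    {"travel": [5, 0, 0], "angular": [0, 0, 0], "hand": -1},
    {"travel": [0, 0, 0], "angular": [0, 0, 0], "hand": -1},
    {"travel": [0, 0, 0], "angular": [0, 0, 0], "hand": -1}
  ]
}}

```text
time: 5.0
eef_pos: [0.4497, -0.1058, 0.1417]
orientation: [-1.571, 0.002, 2.922]
wrist_force: [-0.1, -0.1, -2.1]
width: 0.026
```

```bash
python3 -c "
from h import *
go([*rk(-.03,-.045),.139])
f=shot('scene');save('s5.png',f,(170,110,310,260),4)
p,u,v=pts(f,np.ones((400,640),bool));c=f['pixels'][v,u].astype(int)
m=(c[:,2]>c[:,0]+40)&(c[:,2]>c[:,1]+30)&(abs(p[:,0]-.45)<.05)&(abs(p[:,1]+.1)<.05);q=p[m];print(len(q),q.min(0),q.max(0),q.mean(0))"
```

```text
t 5.0 tcp [ 0.4497 -0.1058  0.1417] rpy [-9.000e+01  1.000e-01  1.674e+02] w 0.026 F [-0.1 -0.1 -2.1]
  tool mm [ 0.4 -0.3 -0.4] deg [ 0.   0.1 -0.1] grasp in rack [-0.0296 -0.0454]Traceback (most recent call last):
  File "<string>", line 6, in <module>
    m=(c[:,2]>c[:,0]+40)&(c[:,2]>c[:,1]+30)&(abs(p[:,0]-.45)<.05)&(abs(p[:,1]+.1)<.05);q=p[m];print(len(q),q.min(0),q.max(0),q.mean(0))
                                                                                                           ~~~~~^^^
    return umr_minimum(a, axis, None, out, keepdims, initial, where)
ValueError: zero-size array to reduction operation minimum which has no identity
```

View pics/s5.png

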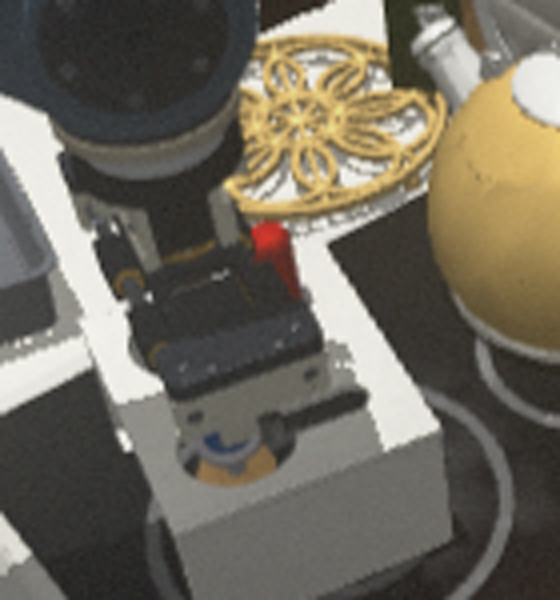

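The stamp hangs in the wide end, with its wooden foot at crop (235,468) inside the hole, which is centred near x≈238. I lift gently and watch the force.

Call:
{"name": "play_rows", "arguments": {
  "commands": [
    {"travel": [0, -8, 0], "angular": [0, 0, 0], "hand": -1},
    {"travel": [0, -10, 0], "angular": [0, 0, 0], "hand": -1},
    {"travel": [0, -8, 0], "angular": [0, 0, 0], "hand": -1}
  ]
}}

```text
time: 5.42
eef_pos: [0.4499, -0.1058, 0.1692]
orientation: [-1.571, 0.002, 2.922]
wrist_force: [-0.3, 0.4, -1.2]
width: 0.0253
```

Call:
{"name": "play_rows", "arguments": {
  "commands": [
    {"travel": [0, -15, 0], "angular": [0, 0, 0], "hand": -1},
    {"travel": [0, -20, 0], "angular": [0, 0, 0], "hand": -1},
    {"travel": [0, -15, 0], "angular": [0, 0, 0], "hand": -1},
    {"travel": [0, 0, 0], "angular": [0, 0, 0], "hand": -1},
    {"travel": [0, 0, 0], "angular": [0, 0, 0], "hand": -1}
  ]
}}

```text
time: 6.05
eef_pos: [0.45, -0.1059, 0.223]
orientation: [-1.571, 0.004, 2.922]
wrist_force: [0.2, 0.0, -2.3]
width: 0.0255
```

```bash
python3 -c "
from h import *
go([.53,-.345,.20])
f=shot('scene');save('s6.png',f,(160,80,320,240),3.7)"
```

```text
t 6.05 tcp [ 0.45   -0.1059  0.223 ] rpy [-90.    0.2 167.4] w 0.0255 F [ 0.2  0.  -2.3]
  tool mm [-130.1   20.5  216. ] deg [ 0.   0.1 -0.2] grasp in rack [-0.0293 -0.0454]
```

View pics/s6.png

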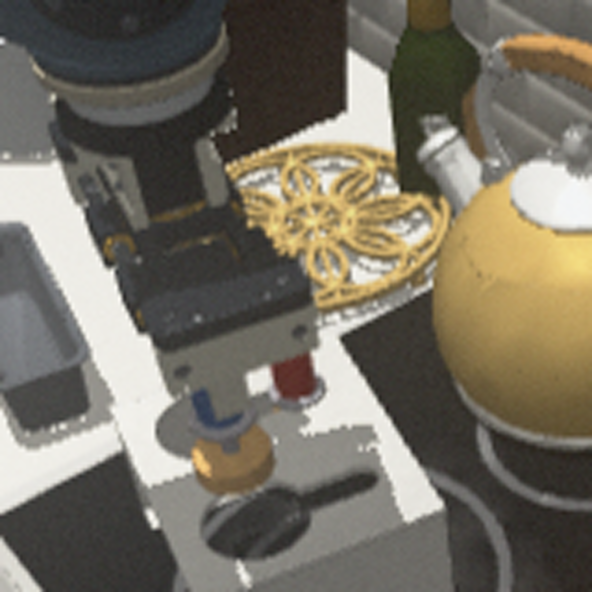

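The stamp is out: its foot, at crop (233,455), is well above the plate, and the red one still hangs. I carry it over the board.

Call:
{"name": "play_rows", "arguments": {
  "commands": [
    {"travel": [-18, 0, 28], "angular": [0, 0, 0], "hand": -1},
    {"travel": [-25, 0, 42], "angular": [0, 0, 0], "hand": -1},
    {"travel": [-25, 0, 42], "angular": [0, 0, 0], "hand": -1},
    {"travel": [-22, 0, 36], "angular": [0, 0, 0], "hand": -1},
    {"travel": [-15, 0, 25], "angular": [0, 0, 0], "hand": -1}
  ]
}}

```text
time: 6.72
eef_pos: [0.5155, -0.3013, 0.2196]
orientation: [-1.573, -0.001, 2.925]
wrist_force: [0.0, 0.1, -1.9]
width: 0.0258
```

```bash
python3 -c "
from h import *
go([.53,-.345,.11])"
```

```text
t 6.725 tcp [ 0.5155 -0.3013  0.2196] rpy [-90.1  -0.  167.6] w 0.0258 F [ 0.   0.1 -1.9]
  tool mm [-23.6 106.5  39.8] deg [0.1 0.2 0. ] grasp in rack [ 0.0774 -0.2217]
```

Call:
{"name": "play_rows", "arguments": {
  "commands": [
    {"travel": [-12, 0, 20], "angular": [0, 0, 0], "hand": -1},
    {"travel": [-8, 15, 14], "angular": [0, 0, 0], "hand": -1},
    {"travel": [0, 30, 0], "angular": [0, 0, 0], "hand": -1},
    {"travel": [0, 30, 0], "angular": [0, 0, 0], "hand": -1},
    {"travel": [0, 12, 0], "angular": [0, 0, 0], "hand": -1}
  ]
}}

```text
time: 7.35
eef_pos: [0.5272, -0.3417, 0.1259]
orientation: [-1.575, -0.005, 2.923]
wrist_force: [0.3, 0.4, -2.0]
width: 0.0253
```

Call:
{"name": "play_rows", "arguments": {
  "commands": [
    {"travel": [0, 0, 0], "angular": [0, 0, 0], "hand": -1},
    {"travel": [0, 0, 0], "angular": [0, 0, 0], "hand": -1}
  ]
}}

```text
time: 7.6
eef_pos: [0.5273, -0.3417, 0.1261]
orientation: [-1.575, -0.005, 2.923]
wrist_force: [0.2, 0.4, -1.5]
width: 0.0257
```

```bash
python3 -c "
from h import *
go([.53,-.345,.095])
f=shot('scene');save('s7.png',f,(240,150,440,320),4)"
```

```text
t 7.6 tcp [ 0.5273 -0.3417  0.1261] rpy [-90.2  -0.3 167.5] w 0.0257 F [ 0.2  0.4 -1.5]
  tool mm [-3.5 28.1  2.8] deg [0.2 0.1 0.3] grasp in rack [ 0.0978 -0.2585]
```

View pics/s7.png

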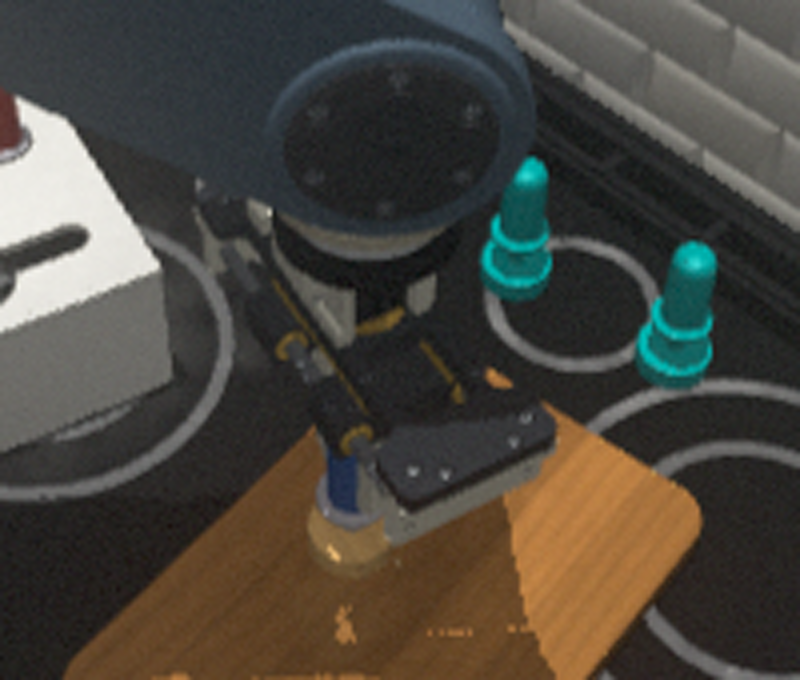

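The stamp is upright over the board (foot at crop (348,545)), with the axis well inside. I lower it in small steps; contact is expected at TCP z≈0.098.

Call:
{"name": "play_rows", "arguments": {
  "commands": [
    {"travel": [0, 10, 0], "angular": [0.2, 0, 0.3], "hand": -1},
    {"travel": [0, 7, 0], "angular": [0, 0, 0], "hand": -1},
    {"travel": [0, 2, 0], "angular": [0, 0, 0], "hand": -1},
    {"travel": [0, 0, 0], "angular": [0, 0, 0], "hand": -1}
  ]
}}

```text
time: 8.15
eef_pos: [0.5278, -0.3419, 0.1072]
orientation: [-1.57, 0.003, 2.923]
wrist_force: [-0.2, -0.5, -2.3]
width: 0.0257
```

Call:
{"name": "play_rows", "arguments": {
  "commands": [
    {"travel": [0, 2, 0], "angular": [0, 0, 0], "hand": -1},
    {"travel": [0, 0, 0], "angular": [0, 0, 0], "hand": -1}
  ]
}}

```text
time: 8.4
eef_pos: [0.5279, -0.342, 0.1053]
orientation: [-1.57, 0.003, 2.923]
wrist_force: [0.4, 0.0, -2.0]
width: 0.0255
```

Call:
{"name": "play_rows", "arguments": {
  "commands": [
    {"travel": [0, 3, 0], "angular": [0, 0, 0], "hand": -1},
    {"travel": [0, 0, 0], "angular": [0, 0, 0], "hand": -1}
  ]
}}

```text
time: 8.65
eef_pos: [0.528, -0.342, 0.1022]
orientation: [-1.57, 0.003, 2.923]
wrist_force: [-0.1, 0.8, -2.2]
width: 0.0257
```

Call:
{"name": "play_rows", "arguments": {
  "commands": [
    {"travel": [0, 2, 0], "angular": [0, 0, 0], "hand": -1},
    {"travel": [0, 0, 0], "angular": [0, 0, 0], "hand": -1}
  ]
}}

```text
time: 8.9
eef_pos: [0.528, -0.342, 0.1001]
orientation: [-1.57, 0.003, 2.923]
wrist_force: [-0.6, -0.3, -0.9]
width: 0.0255
```

Call:
{"name": "play_rows", "arguments": {
  "commands": [
    {"travel": [0, 1.5, 0], "angular": [0, 0, 0], "hand": -1},
    {"travel": [0, 0, 0], "angular": [0, 0, 0], "hand": -1}
  ]
}}

```text
time: 9.15
eef_pos: [0.5281, -0.3421, 0.0987]
orientation: [-1.57, 0.003, 2.923]
wrist_force: [1.2, -0.0, -2.5]
width: 0.0254
```

Call:
{"name": "play_rows", "arguments": {
  "commands": [
    {"travel": [0, 1.5, 0], "angular": [0, 0, 0], "hand": -1},
    {"travel": [0, 0, 0], "angular": [0, 0, 0], "hand": -1}
  ]
}}

```text
time: 9.4
eef_pos: [0.5286, -0.3424, 0.0989]
orientation: [-1.569, 0.005, 2.923]
wrist_force: [-0.4, -0.0, -1.7]
width: 0.0254
```

```bash
python3 -c "
from h import *
go([.53,-.345,.095])
f=shot('scene');save('s8.png',f,(280,220,400,310),6)"
```

```text
t 9.4 tcp [ 0.5286 -0.3424  0.0989] rpy [-89.9   0.3 167.5] w 0.0254 F [-0.4 -0.  -1.7]
  tool mm [-2.   0.9  2.3] deg [-0.1  0.1 -0.3] grasp in rack [ 0.0992 -0.2589]
```

View pics/s8.png

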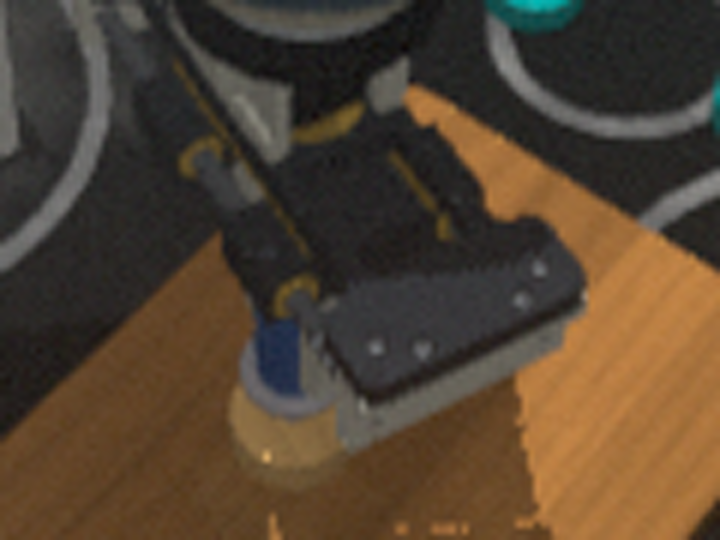

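Call:
{"name": "play_rows", "arguments": {
  "commands": [
    {"travel": [0, 1.5, 0], "angular": [0, 0, 0], "hand": -1},
    {"travel": [0, 0.5, 0], "angular": [0, 0, 0], "hand": -1},
    {"travel": [0, 0, 0], "angular": [0, 0, 0], "hand": -1}
  ]
}}

```text
time: 9.82
eef_pos: [0.5287, -0.3424, 0.0986]
orientation: [-1.569, 0.005, 2.923]
wrist_force: [-0.4, -0.0, -1.0]
width: 0.0254
```

```bash
python3 -c "
from h import *
go([.53,-.345,.095]);print(get_obs()['torque'])"
```

```text
t 9.825 tcp [ 0.5287 -0.3424  0.0986] rpy [-89.9   0.3 167.5] w 0.0254 F [-0.4 -0.  -1. ]
  tool mm [-1.8  0.6  2.3] deg [-0.1  0.1 -0.3] grasp in rack [ 0.0994 -0.2589]
[ 0.13576874  0.11079427 -0.01504769]
```

The height stalls at 0.0986, as expected for contact. One firmer step will confirm it.

Call:
{"name": "play_rows", "arguments": {
  "commands": [
    {"travel": [0, 3, 0], "angular": [0, 0, 0], "hand": -1},
    {"travel": [0, 3, 0], "angular": [0, 0, 0], "hand": -1}
  ]
}}

```text
time: 10.07
eef_pos: [0.5306, -0.3431, 0.098]
orientation: [-1.568, 0.01, 2.923]
wrist_force: [-7.8, 8.3, 31.1]
width: 0.0255
```

Contact confirmed: 31 N upward. I relax, then open gently to a moderate width.

Call:
{"name": "play_rows", "arguments": {
  "commands": [
    {"travel": [0, -0.3, 0], "angular": [0, 0, 0], "hand": -1},
    {"travel": [0, 0, 0], "angular": [0, 0, 0], "hand": -1}
  ],
  "newtons": 8
}}

```text
time: 10.32
eef_pos: [0.5309, -0.3432, 0.0983]
orientation: [-1.568, 0.011, 2.923]
wrist_force: [0.0, 1.1, -1.4]
width: 0.0258
```

Call:
{"name": "play_rows", "arguments": {
  "commands": [
    {"travel": [0, 0, 0], "angular": [0, 0, 0], "hand": -0.3},
    {"travel": [0, 0, 0], "angular": [0, 0, 0], "hand": 0},
    {"travel": [0, 0, 0], "angular": [0, 0, 0], "hand": 0.2},
    {"travel": [0, 0, 0], "angular": [0, 0, 0], "hand": 0.4},
    {"travel": [0, 0, 0], "angular": [0, 0, 0], "hand": 0.4}
  ]
}}

```text
time: 10.95
eef_pos: [0.5308, -0.3432, 0.0974]
orientation: [-1.568, 0.01, 2.923]
wrist_force: [-0.3, -0.3, -0.1]
width: 0.0641
```

```bash
python3 -c "
from h import *
go([.53,-.345,.095])
f=shot('scene');save('s9.png',f,(280,200,400,310),5)"
```

```text
t 10.95 tcp [ 0.5308 -0.3432  0.0974] rpy [-89.8   0.6 167.5] w 0.0641 F [-0.3 -0.3 -0.1]
  tool mm [ 0.3 -0.6  1.9] deg [-0.2  0.1 -0.6] grasp in rack [ 0.1015 -0.2593]
```

View pics/s9.png

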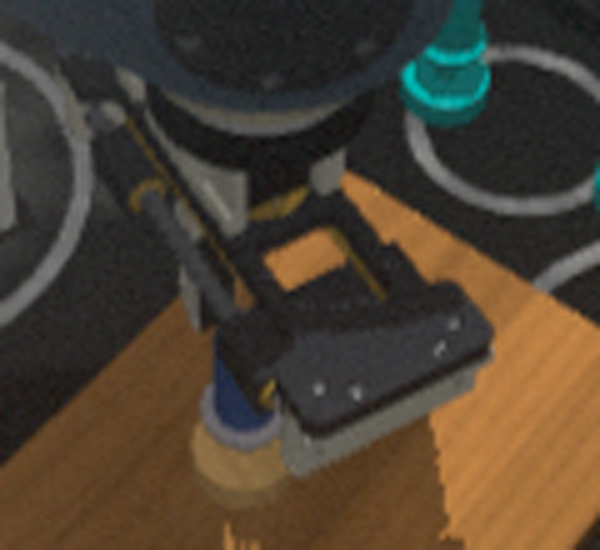

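The stamp stands upright, foot at crop (238,460), with the fingers open. I retract straight up.

Call:
{"name": "play_rows", "arguments": {
  "commands": [
    {"travel": [0, -10, 0], "angular": [0, 0, 0], "hand": 0.4},
    {"travel": [0, -25, 0], "angular": [0, 0, 0], "hand": 0.4},
    {"travel": [0, -35, 0], "angular": [0, 0, 0], "hand": 0.4},
    {"travel": [0, -40, 0], "angular": [0, 0, 0], "hand": 0.4},
    {"travel": [0, -30, 0], "angular": [0, 0, 0], "hand": 0.4}
  ]
}}

```text
time: 11.62
eef_pos: [0.5287, -0.342, 0.2423]
orientation: [-1.569, 0.008, 2.923]
wrist_force: [-0.4, -0.1, -0.5]
width: 0.0654
```

Call:
{"name": "play_rows", "arguments": {
  "commands": [
    {"travel": [0, -20, 0], "angular": [0, 0, 0], "hand": 0.4},
    {"travel": [0, 0, 0], "angular": [0, 0, 0], "hand": 0.4},
    {"travel": [0, 0, 0], "angular": [0, 0, 0], "hand": 0.4}
  ]
}}

```text
time: 12.0
eef_pos: [0.5289, -0.3422, 0.2663]
orientation: [-1.567, 0.013, 2.923]
wrist_force: [-0.7, 0.5, -0.2]
width: 0.0653
```

```bash
python3 -c "
from h import *
go([.53,-.345,.25])
f=shot('scene');save('s10.png',f,s=1.25)
for l in ('blue_stamp_grip','red_stamp_grip'):
  for d in outline_of('scene',l):
    p,_,_=pts(f,d['pixels']);print(l,round(d['score'],2),d['box'],np.median(p,0).round(3),np.percentile(p,97,axis=0).round(3))"
```

```text
t 12.0 tcp [ 0.5289 -0.3422  0.2663] rpy [-89.8   0.7 167.5] w 0.0653 F [-0.7  0.5 -0.2]
  tool mm [-1.5 13.4  2.4] deg [-0.2  0.1 -0.7] grasp in rack [ 0.0994 -0.2587]
blue_stamp_grip 0.89 [400.5, 214.9, 418.1, 247.6] [ 0.759 -0.358  0.042] [ 0.776 -0.338  0.094]
blue_stamp_grip 0.59 [315.3, 260.1, 337.7, 300.1] [ 0.519 -0.349  0.064] [ 0.547 -0.313  0.116]
red_stamp_grip 0.81 [232.4, 167.3, 248.5, 190.4] [ 0.524 -0.038  0.13 ] [ 0.538 -0.023  0.156]
```

View pics/s10.png

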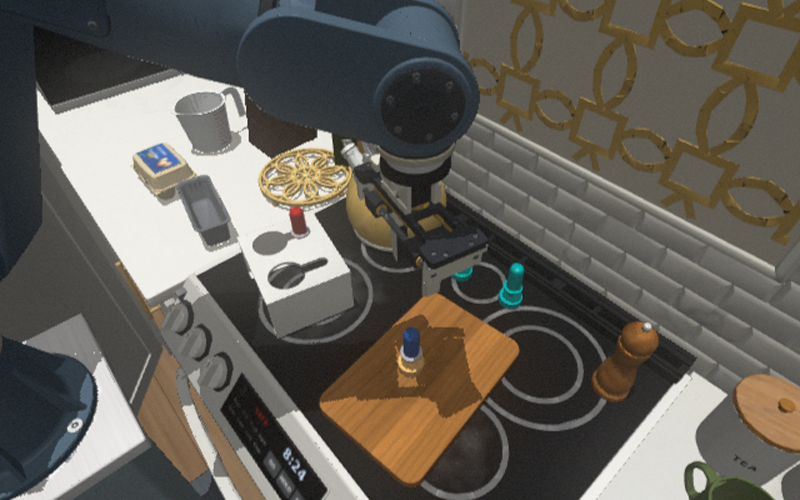

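The blue stamp stands upright mid-board at (410,350). The red one still hangs at (297,220), unchanged at (0.524, -0.038, 0.13). The gripper is about 15 cm above the stamp and touches nothing, so I'm handing in.

```bash
python3 -c "
from h import *
print(finish_job())"
```

```text
the job is handed in; nothing more can be done
None
```

The blue-gripped stamp is standing upright on the chopping board, and I handed the job in at about 12 s; the hand-in gives no verdict. I gripped the stamp, slid it about 65 mm along its slot to the wide end and lifted it out. I then carried it over, lowered it until it touched the board and let go there.

**Blue stamp:** the last picture shows it on its foot near the middle of the board. Its axis is at about (0.53, -0.34), well inside every edge.

**Red stamp:** it still hangs in its slot, with its measured position unchanged from the start to within about 3 mm.

**Arm:** it stands about 15 cm above the stamp and touches nothing.

**Checks that were off:**
- **Wrist force:** light contact was hard to read through the noise. A firmer step to confirm it peaked at 31 N on the wrist, against a 120 N limit. The tool tilted by less than 1° and shifted about 2 mm while doing so.
- **Object detection:** in the final picture the network scored a turquoise look-alike higher than the real stamp (0.89 against 0.59). I told them apart by colour and position, and left the look-alikes alone.
- **Tilt:** I judged the stamp upright by eye and did not measure its angle.

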